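Load the glue press with alternating L weights

ROBOT

A 6-joint arm with a two-finger parallel gripper is mounted at the origin on the work surface. World frame = base frame: x ahead of the robot, y to its left, z up, the work surface at z = 0. Lengths are in m, angles in rad, forces in N, time in s.
With the tool pointing down it reaches from about 0.425 to 1.125 m from the base axis. Payload 14.9 kg.
Tool frame: the origin (TCP) lies on the mounting face of the last link; the fingertips stand 191 mm ahead of it and the grasp point (between the pads) lies 172 mm ahead of it (tips_ahead is the distance from the TCP to the fingertips, in m); z points along the fingers, y is the line along which they close (so a half turn about z gives the same grasp; the last joint's range is limited). The gripper opens to 91 mm and grips with 3 to 60 N. Pads are 32 mm wide; open, the fingers measure 118 mm over their backs; the gripper's body (76 mm by 178 mm) begins 60 mm behind the grasp point.
Start: joints at [-1.25, 0.379, 1.734, -0, 1.028, -0.033], TCP at [0.243, -0.657, 0.405] pointing down, gripper open.
Joint ranges: [-2.77, 2.77], [-0.74, 2.19], [0, 2.66], [-1.06, 4.2], [0.31, 2.87], [-3.08, 3.08]. Speed limits (rad/s): [1.89, 1.89, 2.39, 3.14, 3.14, 3.14].

INTERFACE

Orientations are given as [roll, pitch, yaw] about the fixed x, y, z axes, in that order (R = Rz(yaw) Ry(pitch) Rx(roll)).
In Python, from workcell import get_state, camera, camera_info, hand_in, tips_ahead gives the robot as it stands.
- The arm moves only by the tool move_arm, never from a script. Its argument "targets" is a list of rows, each a list of 7 numbers: the finger opening in mm, from 0 to 91.2, then the shift along the tool's x, y, z in units of 60 mm (1.0 is 60 mm), then the turn, a rotation vector about the tool's x, y, z in units of 5 degrees (1.0 is 5 degrees). In form: [[jaw, tx, ty, tz, wx, wy, wz], ...]. A call has 1 to 10 rows; each row is the pose to reach, as a shift and turn from the pose commanded when the call began, along the tool's axes at that moment; what a row does not reach only later rows make up. A row lasts 1/8 s, in which the tool goes at most 62.5 mm and 10.7 degrees, less where a joint would pass 70% of its speed; a pose out of reach is approached as far as the arm can. A call with a gripper value outside its range is refused whole. The fingers move at their own pace and stop on an object; "newtons" is the grip in N (left out, the last holds). Time passes only in rows, so rows that repeat a pose let the fingers close. It gives the time, the measured TCP pose, the force, the opening and the grip force at its end, in the units of the state.
- get_state(): the state, without advancing time (a new reading comes with each control period).
- camera(name): name is "scene" or "top"; returns (picture, depth): 384x512x3 uint8, red, green, blue; 384x512 float32, m along the optical axis (not along the pixel's ray), 0 where there is no reading.
- camera_info(name): a dict with "intrinsics" (3x3 intrinsics, pixels), "pose" (4x4, takes a point from camera to world coordinates). Camera axes: x right, y down, z forward; pixel columns grow to the right and rows downward; lengths in m; the calibration is good to about 2 mm. A picture is of the moment at which its call begins. camera_info takes no time and is no camera call.
- hand_in(): hands the job in; it is judged then, once.
The state is a dict: "clock": time; "joint_pos": joint angles; "joint_velocities": joint speeds; "joint_efforts": joint torques, N m; "ee_pos": TCP position; "orientation": TCP orientation; "contact_force": force on the tool from outside, world axes, zero at the start; "moment": the same for the moment, N m; "gripper_width": finger opening in m; "gripper_force": force on a finger pad.
Only numpy, scipy, OpenCV 4.12 (cv2) and the standard library are available. Lean on these libraries where they do the work, as an engineer would, in place of code of your own. Each camera call takes 0.05 s, during which the arm holds its last target. There are 200 camera calls.

TASK

The small plywood glue press already has one big L-shaped steel weight lying on it. Fetch the two other weights of the same shape and size from the bench and pile them on it one at a time, each L pointing the opposite way (half a turn) to the one beneath it, edges lined up to the same square, so that the pile lies flat and balanced. Leave the bottom weight where it is.

Things in the scene. Friction and masses are not known exactly. Their poses are not given: they have to be found in the camera images.
- weight_a: Plain steel L weight, flat, one of 3 alike: arms 110 mm long outside, 45 mm wide, 14 mm thick, 0.6 to 0.9 kg. Origin: centre of the 110 mm square it fills, underside. Outer corner at (-55, -55) mm; arms run along +x (centred on y = -32.5) and +y (centred on x = -32.5); notch 65 mm square at +x+y; z up. Already lies on the press, fixed plywood boards 140 to 160 mm square, top 20 mm above the bench.
- weight_b: Plain steel L weight, flat, one of 3 alike: arms 110 mm long outside, 45 mm wide, 14 mm thick, 0.6 to 0.9 kg. Origin: centre of the 110 mm square it fills, underside. Outer corner at (-55, -55) mm; arms run along +x (centred on y = -32.5) and +y (centred on x = -32.5); notch 65 mm square at +x+y; z up. On the bench, left (+y), as is a straight bar 110 x 34 mm (not wanted).
- weight_c: Plain steel L weight, flat, one of 3 alike: arms 110 mm long outside, 45 mm wide, 14 mm thick, 0.6 to 0.9 kg. Origin: centre of the 110 mm square it fills, underside. Outer corner at (-55, -55) mm; arms run along +x (centred on y = -32.5) and +y (centred on x = -32.5); notch 65 mm square at +x+y; z up. On the bench, right (-y), as is a smaller L of 70 mm (not wanted).
- weight_a_corner (a point): Outer corner of weight_a's L, on its top face (x = -55, y = -55, z = 14 mm in that weight's frame): tells which way the L points.
- weight_b_corner (a point): Outer corner of weight_b's L, on its top face (x = -55, y = -55, z = 14 mm in that weight's frame): tells which way the L points.
- weight_c_corner (a point): Outer corner of weight_c's L, on its top face (x = -55, y = -55, z = 14 mm in that weight's frame): tells which way the L points.
Mind the look-alikes: they are no part of the job. Leave any red look-alike of the weight_c alone.

How it is judged:
By the outcome, as a careful person would: the job done as asked, in the order asked, and still so for the second after the job is handed in, with the robot touching nothing.
It also fails if it takes over 51 s, if anything falls off the work surface, if the arm or the gripper's body presses on something with over 40 N, if the wrist force passes 120 N, or if a joint passes its speed limit or range.

## Working session

There is one attempt and no reset: what is moved stays moved. The work goes in short steps, Python scripts to look and compute and a tool call to move; the robot and the scene stay as the last step left them, time stands still between calls to the robot, and variables do not carry over. Pictures are saved under pics/ and viewed, at most 10 in all, crops included, and the job is handed in when it is done.

Besides the shell and the picture viewer there is one more tool, called after "Emit:" as name(argument=value, ...) on one line, values as JSON. move_arm: Moves the arm, as the interface text tells. Its arguments: {"type":"object","properties":{"targets":{"type":"array"},"newtons":{"type":"number"}},"required":["targets"]}

```bash
mkdir -p pics; python3 - <<'E'
from workcell import *
import cv2,numpy as np
for n in("top","scene"):
    p,d=camera(n);cv2.imwrite(f"pics/{n}0.png",p[:,:,::-1]);np.save(f"pics/{n}0.npy",d)
    i=camera_info(n);print(n,i["intrinsics"],np.round(i["pose"],4).tolist())
print(get_state(),tips_ahead)
E
```

```text
top [[375.94448877   0.         259.09324816]
 [  0.         375.94448877 196.12026105]
 [  0.           0.           1.        ]] [[-0.0119, -0.9972, 0.0737, 0.3343], [-0.9999, 0.0126, 0.0084, -0.0331], [-0.0093, -0.0736, -0.9972, 1.1969], [0.0, 0.0, 0.0, 1.0]]
scene [[433.59163437   0.         252.84558308]
 [  0.         433.59163437 193.26324342]
 [  0.           0.           1.        ]] [[0.6567, 0.5262, -0.5402, 1.1425], [0.754, -0.445, 0.4831, -0.6627], [0.0138, -0.7246, -0.689, 0.9772], [0.0, 0.0, 0.0, 1.0]]
{'clock': 0.1, 'joint_pos': array([-1.25029518e+00,  3.79360429e-01,  1.73471596e+00, -1.46094110e-06,
        1.02851785e+00, -3.32577654e-02]), 'joint_velocities': array([-8.55697172e-05, -2.69829992e-03, -1.96865186e-03,  1.75230679e-04,
       -9.44115989e-04,  3.79883608e-04]), 'joint_efforts': array([ 8.78466562e-04, -7.65032387e+01, -4.35292876e+01,  6.52146223e-02,
        3.97996965e-02, -4.60723427e-06]), 'ee_pos': array([ 0.2424682 , -0.65648736,  0.40415392]), 'orientation': array([-3.14059158e+00, -3.20543247e-05,  3.53759655e-01]), 'contact_force': array([-0.54189658, -0.6212568 ,  0.11080784]), 'moment': array([ 0.00876436, -0.04997448,  0.04674718]), 'gripper_force': 0.0, 'gripper_width': 0.09132022939187541} 0.1908
```

View pics/top0.png

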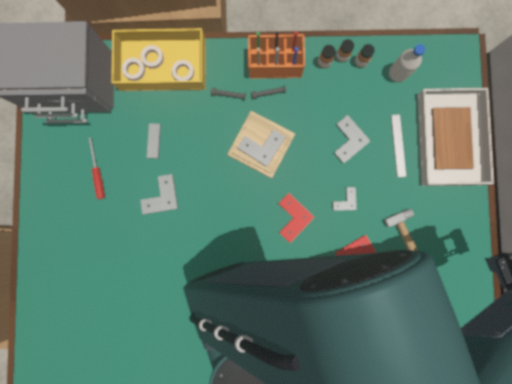

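View pics/scene0.png

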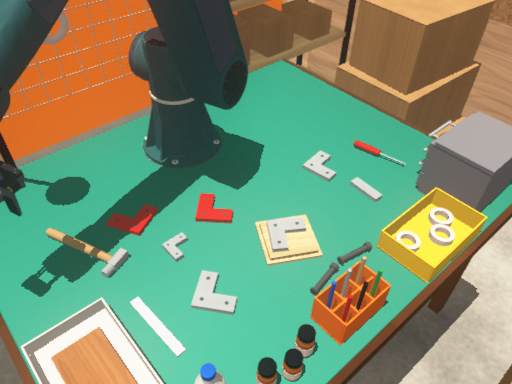

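The top view shows these candidates:
- **weight_a:** on the press at (263,146).
- **Left:** a grey L at (160,195), which is weight_b, and a straight bar at (153,140), not wanted.
- **Right:** a grey large L at (351,139), which is weight_c. A small L at (346,200) and red Ls at (296,217) and (355,245) are look-alikes.

I'll measure these and confirm them in a crop.

```bash
cat > h.py <<'E'
from workcell import *
import cv2,numpy as np
from scipy import ndimage as ni
S=4
def cast(n,uv,z):
    i=camera_info(n);K=i["intrinsics"];T=np.array(i["pose"])
    r=np.c_[uv,np.ones(len(uv))]@np.linalg.inv(K).T@T[:3,:3].T
    return T[:3,3]+r*((z-T[2,3])/r[:,2])[:,None]
def proj(n,P):
    i=camera_info(n);K=i["intrinsics"];T=np.array(i["pose"])
    c=(np.atleast_2d(P)-T[:3,3])@T[:3,:3];q=c@np.array(K).T;return q[:,:2]/q[:,2:]
def mask(p):
    b=cv2.resize(p,None,fx=S,fy=S,interpolation=cv2.INTER_CUBIC)
    h=cv2.cvtColor(b,cv2.COLOR_RGB2HSV)
    return ((h[:,:,1]<55)&(h[:,:,2]>95)).astype(np.uint8)
def findL(n,m,uv,z):
    k,l,st,ce=cv2.connectedComponentsWithStats(m)
    u,v=[int(round(S*a+S/2)) for a in uv]
    w=l[v-20:v+20,u-20:u+20];w=w[w>0];i=np.bincount(w).argmax()
    c=max(cv2.findContours((l==i).astype(np.uint8),cv2.RETR_EXTERNAL,cv2.CHAIN_APPROX_NONE)[0],key=cv2.contourArea)
    px=(c[:,0,:]+.5)/S-.5
    P=cast(n,px,z)[:,:2]*1000
    r=cv2.minAreaRect(P.astype(np.float32));bx=cv2.boxPoints(r);ctr=bx.mean(0)
    M=cv2.moments(P.astype(np.float32).reshape(-1,1,2));g=np.array([M["m10"],M["m01"]])/M["m00"]
    co=bx[np.argmax((bx-ctr)@(g-ctr))]
    yaw=np.degrees(np.arctan2(*(ctr-co)[::-1]))-45
    return ctr,(yaw+180)%360-180,r[1],M["m00"],g-ctr
E
python3 - <<'E'
from h import *
p=cv2.imread("pics/top0.png")[:,:,::-1];q=cv2.imread("pics/scene0.png")[:,:,::-1]
obj={"a":((263,146),(284,236),.034),"b":((160,195),(319,167),.014),"c":((351,139),(212,293),.014)}
for n,im,j in(("top",p,0),("scene",q,1)):
    m=mask(im)
    for k,o in obj.items():
        try:
            c,y,s,A,g=findL(n,m,o[j],o[2]);print(n,k,np.round(c,1),round(y,1),np.round(s,1),round(A),np.round(g,1))
        except Exception as e:print(n,k,e)
    if j==0: mm=m
a=cv2.resize(np.ascontiguousarray(p[95:255,125:385]),None,fx=3,fy=3,interpolation=cv2.INTER_CUBIC)
cv2.imwrite("pics/c1.png",a[:,:,::-1])
E
```

```text
top a [590.4 -31.6] -33.2 [114.7 115.6] 8698 [-16.4  -3.3]
top b [433.6 299.6] 8.8 [114.3 115.3] 8631 [ -9.9 -13.7]
top c [ 601.7 -299.3] 39.7 [114.8 117. ] 8860 [ -1.5 -16.5]
scene a [592.4 -31.8] -34.7 [113.8 123.6] 9049 [-15.5  -3.1]
scene b [438.4 295.1] 9.8 [116.4 122.5] 9464 [ -9.1 -13.5]
scene c [ 604.5 -301.8] 40.1 [112.6 117.1] 8671 [ -0.9 -16.5]
```

View pics/c1.png

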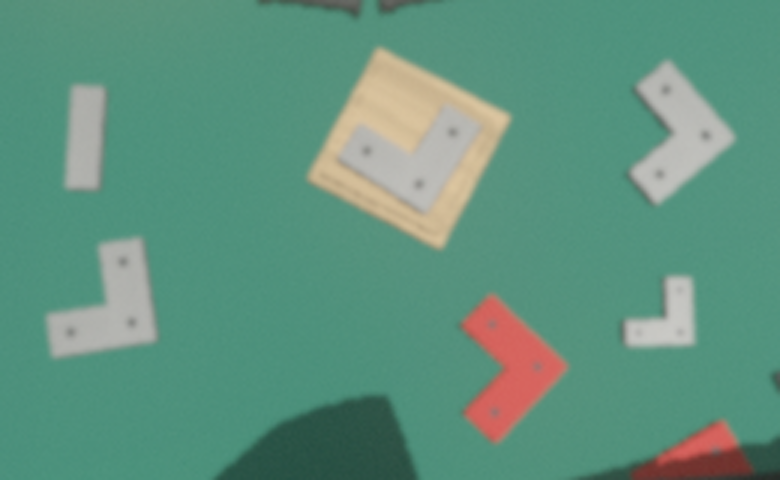

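The crop confirms it: b is the grey L at crop (115,300), c is the grey L at (685,132) and a is on the press at (410,160). The bar, the small L and the red Ls are excluded. The three dark holes in each L should give a more precise pose, so I'll use them.

```bash
cat >> h.py <<'E'
def holes(n,p,uv,z,yaw,ctr,d=None):
    """fit pose from 3 dark holes; predicted near template"""
    g=p.astype(np.float32).sum(2)
    bh=cv2.morphologyEx(g,cv2.MORPH_BLACKHAT,cv2.getStructuringElement(cv2.MORPH_ELLIPSE,(9,9)))
    t=np.array([[-32.5,-32.5],[30,-32.5],[-32.5,30]]);a=np.radians(yaw)
    R=np.array([[np.cos(a),-np.sin(a)],[np.sin(a),np.cos(a)]])
    W=(t@R.T+ctr)/1000;uvp=proj(n,np.c_[W,np.full(3,z)]);out=[]
    for u,v in uvp:
        for _ in range(6):
            x0,y0=int(round(u))-3,int(round(v))-3
            w=bh[y0:y0+7,x0:x0+7];w=np.clip(w-.25*w.max(),0,None)
            yy,xx=np.mgrid[y0:y0+7,x0:x0+7];s=w.sum();u,v=(w*xx).sum()/s,(w*yy).sum()/s
        out.append((u,v))
    P=cast(n,np.array(out),z)[:,:2]*1000
    d1,d2=P[1]-P[0],P[2]-P[0]
    y=np.degrees(np.arctan2(d1[1]-d2[0],d1[0]+d2[1]));a=np.radians(y)
    R=np.array([[np.cos(a),-np.sin(a)],[np.sin(a),np.cos(a)]])
    D=(np.hypot(*d1)+np.hypot(*d2))/2
    # holes assumed symmetric: corner hole (-32.5,-32.5)
    t=np.array([[-32.5,-32.5],[-32.5+D,-32.5],[-32.5,-32.5+D]])
    return P.mean(0)-R@t.mean(0),y,np.hypot(*d1),np.hypot(*d2)
E
python3 - <<'E'
from h import *
obj={"a":((263,146),(284,236),.034),"b":((160,195),(319,167),.014),"c":((351,139),(212,293),.014)}
for n,j in(("top",0),("scene",1)):
    p=cv2.imread(f"pics/{n}0.png")[:,:,::-1]
    for k,o in obj.items():
        u,v=o[j];print(n,k,"px",p[v-1:v+2,u-1:u+2].reshape(-1,3).mean(0).round(),"bg",p[v-30,u-30])
        for th in(40,70):
            b=cv2.resize(p,None,fx=S,fy=S,interpolation=cv2.INTER_CUBIC);h=cv2.cvtColor(b,cv2.COLOR_RGB2HSV)
            m=((h[:,:,1]<th)&(h[:,:,2]>120)).astype(np.uint8)
            try:
                c,y,s,A,g=findL(n,m,o[j],o[2]);print("  ",th,np.round(c,1),round(y,1),np.round(s,1),round(A))
                hh=holes(n,p,o[j],o[2],y,c);print("   holes",[np.round(x,1) for x in hh])
            except Exception as e:print(e)
E
```

```text
top a px [190. 185. 176.] bg [ 85 147 126]
   40 [590.2 -31.4] -33.2 [110.9 111.8] 7889
   holes [array([591.1, -31.8]), np.float64(-33.6), np.float64(65.2), np.float64(65.2)]
   70 [584.8 -31. ] -118.6 [166.4 167. ] 27200
   holes [array([585.8, -32.7]), np.float64(-123.5), np.float64(65.2), np.float64(41.5)]
top b px [144. 165. 155.] bg [ 78 145 125]
   40 [433.6 299.4] 8.8 [112.2 113.1] 8164
   holes [array([434.1, 300.3]), np.float64(8.4), np.float64(65.2), np.float64(65.1)]
   70 [433.7 299.7] 8.9 [116.2 117.3] 9062
   holes [array([434.1, 300.3]), np.float64(8.4), np.float64(65.2), np.float64(65.1)]
top c px [184. 185. 181.] bg [ 80 147 126]
   40 [ 601.6 -299.2] 39.7 [112.7 115.1] 8419
   holes [array([ 602.3, -299.9]), np.float64(39.3), np.float64(64.2), np.float64(64.6)]
   70 [ 601.6 -299.5] 39.8 [116.6 118.8] 9248
   holes [array([ 602.3, -299.9]), np.float64(39.3), np.float64(64.2), np.float64(64.6)]
scene a px [229. 226. 216.] bg [ 88 197 160]
   40 [593.2 -32.7] -35.5 [110.6 120.2] 8516
   holes [array([590.8, -30.6]), np.float64(-33.4), np.float64(65.0), np.float64(64.8)]
   70 [606.4 -47.9] 62.1 [161.1 165.6] 26059
   holes [array([605.7, -49. ]), np.float64(63.6), np.float64(66.6), np.float64(65.3)]
scene b px [224. 225. 218.] bg [ 73 190 154]
   40 [438.1 294.9] 9.8 [114.5 120.4] 8895
   holes [array([435.1, 300.9]), np.float64(8.4), np.float64(65.2), np.float64(65.3)]
   70 [438.1 295. ] 10.1 [117. 124.] 9474
   holes [array([435.1, 300.9]), np.float64(8.4), np.float64(65.2), np.float64(65.3)]
scene c px [207. 210. 204.] bg [ 89 200 165]
   40 [ 604.6 -301.8] 40.1 [111.5 116. ] 8428
   holes [array([ 601.9, -299.5]), np.float64(38.8), np.float64(65.2), np.float64(65.4)]
   70 [ 604.4 -301.8] 40.3 [112.9 118.3] 8824
   holes [array([ 601.9, -299.5]), np.float64(38.8), np.float64(65.2), np.float64(65.4)]
```

```bash
cat > go.py <<'E'
import sys,numpy as np
from workcell import get_state
from scipy.spatial.transform import Rotation as Ro
def go(*pts):
    s=get_state();R=Ro.from_euler("xyz",s["orientation"])
    print("t",round(s["clock"],2),"p",np.round(s["ee_pos"]*1000,1),"rpy",np.round(np.degrees(s["orientation"]),2),"F",np.round(s["contact_force"],1),"w",round(s["gripper_width"]*1000,1))
    for x,y,z,w in pts:
        T=Ro.from_euler("xyz",[180,0,w],degrees=True)
        print((x,y,z,w),np.round(np.r_[R.inv().apply(np.array([x,y,z])/1000-s["ee_pos"])/.06,np.degrees((R.inv()*T).as_rotvec())/5],3))
if __name__=="__main__":
    v=[float(a) for a in sys.argv[1:]];go(*[v[i:i+4] for i in range(0,len(v),4)])
E
python3 go.py 560 -150 350 12 449.2 269.9 300 8.4
```

```text
t 0.1 p [ 242.5 -656.5  404.2] rpy [-179.94   -0.     20.27] F [-0.5 -0.6  0.1] w 91.3
(560.0, -150.0, 350.0, 12.0) [ 7.889 -6.084  0.909 -0.011  0.     1.654]
(449.2, 269.9, 300.0, 8.4) [ 8.5810e+00 -1.3288e+01  1.7490e+00 -1.1000e-02  1.0000e-03  2.3740e+00]
```

Emit:
move_arm(targets=[[80, 7.89, -6.08, 0.91, 0, 0, 1.65], [80, 7.89, -6.08, 0.91, 0, 0, 1.65], [80, 7.89, -6.08, 0.91, 0, 0, 1.65], [80, 7.89, -6.08, 0.91, 0, 0, 1.65], [80, 7.89, -6.08, 0.91, 0, 0, 1.65], [80, 7.89, -6.08, 0.91, 0, 0, 1.65], [80, 7.89, -6.08, 0.91, 0, 0, 1.65], [80, 7.89, -6.08, 0.91, 0, 0, 1.65], [80, 7.89, -6.08, 0.91, 0, 0, 1.65], [80, 7.89, -6.08, 0.91, 0, 0, 1.65]], newtons=50)

```text
clock: 1.35
ee_pos: [0.5611, -0.148, 0.3497]
orientation: [-3.141, 0.0, 0.211]
contact_force: [-0.3, -0.3, 0.3]
gripper_width: 0.0802
gripper_force: 0.0
```

```bash
python3 go.py 449.2 269.9 300 8.4
```

```text
t 1.35 p [ 561.1 -148.   349.7] rpy [-1.7998e+02  2.0000e-02  1.2120e+01] F [-0.3 -0.3  0.3] w 80.2
(449.2, 269.9, 300.0, 8.4) [-3.620e-01 -7.201e+00  8.310e-01 -3.000e-03  4.000e-03  7.430e-01]
```

Emit:
move_arm(targets=[[75, -0.36, -7.2, 0.83, 0, 0, 0.74], [75, -0.36, -7.2, 0.83, 0, 0, 0.74], [75, -0.36, -7.2, 0.83, 0, 0, 0.74], [75, -0.36, -7.2, 0.83, 0, 0, 0.74], [75, -0.36, -7.2, 0.83, 0, 0, 0.74], [75, -0.36, -7.2, 0.83, 0, 0, 0.74], [75, -0.36, -7.2, 0.83, 0, 0, 0.74], [75, -0.36, -7.2, 0.83, 0, 0, 0.74], [75, -0.36, -7.2, 0.83, 0, 0, 0.74], [75, -0.36, -7.2, 0.83, 0, 0, 0.74]])

```text
clock: 2.6
ee_pos: [0.4495, 0.2666, 0.3004]
orientation: [3.142, 0.0, 0.144]
contact_force: [0.0, -0.6, -0.2]
gripper_width: 0.075
gripper_force: 0.0
```

```bash
python3 go.py 449.2 269.9 215 8.4 449.2 269.9 194 8.4
```

```text
t 2.6 p [449.5 266.6 300.4] rpy [180.     0.     8.24] F [ 0.  -0.6 -0.2] w 75.0
(449.2, 269.9, 215.0, 8.4) [ 4.000e-03 -5.600e-02  1.423e+00  1.000e-03  0.000e+00 -3.200e-02]
(449.2, 269.9, 194.0, 8.4) [ 4.000e-03 -5.600e-02  1.773e+00  1.000e-03  0.000e+00 -3.200e-02]
```

Emit:
move_arm(targets=[[75, 0, 0, 0.8, 0, 0, 0], [75, 0, 0, 1.2, 0, 0, 0], [75, 0, 0, 1.42, 0, 0, 0], [75, 0, 0, 1.42, 0, 0, 0]])

```text
clock: 3.1
ee_pos: [0.4494, 0.267, 0.2149]
orientation: [3.141, 0.001, 0.144]
contact_force: [0.1, -0.7, -0.1]
gripper_width: 0.0748
gripper_force: 0.0
```

```bash
python3 go.py 449.2 269.9 194 8.4
```

```text
t 3.1 p [449.4 267.  214.9] rpy [1.7998e+02 5.0000e-02 8.2600e+00] F [ 0.1 -0.7 -0.1] w 74.8
(449.2, 269.9, 194.0, 8.4) [ 0.005 -0.048  0.348  0.003  0.01  -0.028]
```

Emit:
move_arm(targets=[[75, 0, -0.05, 0.2, 0, 0, -0.03], [75, 0, -0.05, 0.35, 0, 0, -0.03], [75, 0, -0.05, 0.35, 0, 0, -0.03]])

```text
clock: 3.48
ee_pos: [0.4485, 0.2706, 0.1936]
orientation: [3.141, 0.001, 0.148]
contact_force: [-0.4, 0.1, -0.0]
gripper_width: 0.0748
gripper_force: 0.0
```

```bash
python3 go.py 449.2 269.9 194 8.4;python3 - <<'E'
from h import *
p,d=camera("scene");cv2.imwrite("pics/g1.png",cv2.resize(p[100:240,240:400],None,fx=4,fy=4,interpolation=cv2.INTER_CUBIC)[:,:,::-1])
E
```

```text
t 3.48 p [448.5 270.6 193.6] rpy [1.7998e+02 5.0000e-02 8.4800e+00] F [-0.4  0.1 -0. ] w 74.8
(449.2, 269.9, 194.0, 8.4) [ 0.01   0.013 -0.006  0.003  0.009  0.016]
```

View pics/g1.png

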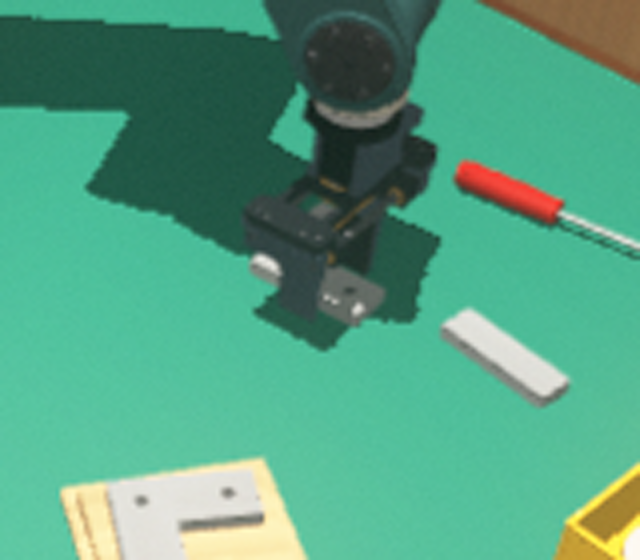

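The fingers straddle b's +x arm around crop (330,290), so I'm closing and lifting.

Emit:
move_arm(targets=[[30, 0, 0, 0, 0, 0, 0], [30, 0, 0, 0, 0, 0, 0], [30, 0, 0, 0, 0, 0, 0], [30, 0, 0, 0, 0, 0, 0], [30, 0, 0, -0.2, 0, 0, 0], [30, 0, 0, -0.6, 0, 0, 0], [30, 0, 0, -1.2, 0, 0, 0], [30, 0, 0, -1.8, 0, 0, 0], [30, 0, 0, -1.8, 0, 0, 0], [30, 0, 0, -1.8, 0, 0, 0]], newtons=60)

```text
clock: 4.78
ee_pos: [0.4482, 0.2703, 0.3013]
orientation: [3.141, 0.001, 0.148]
contact_force: [-0.3, -0.8, -5.7]
gripper_width: 0.0447
gripper_force: 60.0
```

```bash
python3 go.py 525 135.6 302 78 600.6 1.4 300 146.5;python3 - <<'E'
from h import *
s=get_state();print(s["moment"],s["gripper_force"])
p,d=camera("scene");cv2.imwrite("pics/g2.png",cv2.resize(p[80:240,240:420],None,fx=4,fy=4,interpolation=cv2.INTER_CUBIC)[:560,:,::-1])
E
```

```text
t 4.78 p [448.2 270.3 301.3] rpy [1.7998e+02 5.0000e-02 8.4700e+00] F [-0.3 -0.8 -5.7] w 44.7
(525.0, 135.6, 302.0, 78.0) [ 9.3600e-01  2.4090e+00 -1.1000e-02 -3.0000e-03  1.2000e-02 -1.3906e+01]
(600.6, 1.4, 300.0, 146.5) [ 1.8530e+00  4.8060e+00  2.2000e-02 -1.1000e-02  1.0000e-02 -2.7606e+01]
[-0.15482686 -0.15625942  0.03762291] 59.99678134918213
```

View pics/g2.png

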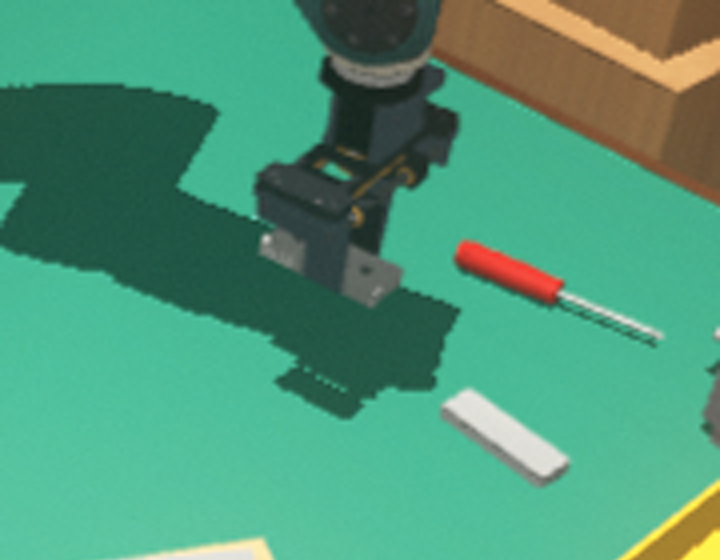

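Gripped at 44.7 mm opening and hanging level; carrying it over.

Emit:
move_arm(targets=[[30, 0.2, 0.5, 0, 0, 0, -2], [30, 0.4, 1.0, 0, 0, 0, -4], [30, 0.6, 1.5, 0, 0, 0, -6], [30, 0.8, 2.0, 0, 0, 0, -8], [30, 1.0, 2.5, 0, 0, 0, -10], [30, 1.1, 2.8, 0, 0, 0, -12], [30, 1.2, 3.1, 0, 0, 0, -14], [30, 1.2, 3.1, 0, 0, 0, -14], [30, 1.2, 3.1, 0, 0, 0, -14]])

```text
clock: 5.95
ee_pos: [0.5468, 0.0974, 0.3011]
orientation: [-3.14, 0.0, 1.367]
contact_force: [-0.2, 1.2, -6.6]
gripper_width: 0.0441
gripper_force: 60.0
```

```bash
python3 go.py 601.2 1.0 290 146.5
```

```text
t 5.95 p [546.8  97.4 301.1] rpy [-1.799e+02  3.000e-02  7.830e+01] F [-0.2  1.2 -6.6] w 44.1
(601.2, 1.0, 290.0, 146.5) [-1.3890e+00  1.2130e+00  1.8300e-01 -2.1000e-02 -8.0000e-03 -1.3639e+01]
```

Emit:
move_arm(targets=[[30, -0.2, 0.2, 0, 0, 0, -2], [30, -0.4, 0.4, 0, 0, 0, -4], [30, -0.6, 0.6, 0, 0, 0, -6], [30, -0.8, 0.8, 0.1, 0, 0, -8], [30, -1.0, 1.0, 0.1, 0, 0, -10], [30, -1.2, 1.1, 0.18, 0, 0, -12], [30, -1.39, 1.21, 0.18, 0, 0, -13.64], [30, -1.39, 1.21, 0.18, 0, 0, -13.64], [30, -1.39, 1.21, 0.18, 0, 0, -13.64], [30, -1.39, 1.21, 0.18, 0, 0, -13.64]])

```text
clock: 7.2
ee_pos: [0.6016, 0.0016, 0.2913]
orientation: [-3.142, -0.0, 2.558]
contact_force: [-0.1, 0.4, -7.0]
gripper_width: 0.0446
gripper_force: 60.0
```

```bash
python3 go.py 601.2 1.0 245 146.5  601.2 1.0 228.5 146.5
```

```text
t 7.2 p [601.6   1.6 291.3] rpy [-1.8000e+02 -2.0000e-02  1.4658e+02] F [-0.1  0.4 -7. ] w 44.6
(601.2, 1.0, 245.0, 146.5) [-0.    -0.011  0.771 -0.001 -0.003  0.016]
(601.2, 1.0, 228.5, 146.5) [-1.000e-03 -1.100e-02  1.046e+00 -1.000e-03 -3.000e-03  1.600e-02]
```

Emit:
move_arm(targets=[[30, 0, -0.01, 0.4, 0, 0, 0], [30, 0, -0.01, 0.77, 0, 0, 0], [30, 0, -0.01, 0.9, 0, 0, 0], [30, 0, -0.01, 0.98, 0, 0, 0], [30, 0, -0.01, 1.02, 0, 0, 0], [30, 0, -0.01, 1.02, 0, 0, 0]])

```text
clock: 7.95
ee_pos: [0.6016, 0.0005, 0.2305]
orientation: [3.141, 0.0, 2.56]
contact_force: [0.4, 0.9, -5.6]
gripper_width: 0.0446
gripper_force: 60.0
```

```bash
python3 go.py 601.2 1.0 227.6 146.5; python3 -c "
from h import *
p,d=camera('scene');cv2.imwrite('pics/p1.png',cv2.resize(p[150:280,220:370],None,fx=4,fy=4,interpolation=cv2.INTER_CUBIC)[:,:,::-1])"
```

```text
t 7.95 p [6.016e+02 5.000e-01 2.305e+02] rpy [1.7998e+02 2.0000e-02 1.4667e+02] F [ 0.4  0.9 -5.6] w 44.6
(601.2, 1.0, 227.6, 146.5) [0.011 0.004 0.048 0.003 0.005 0.033]
```

View pics/p1.png

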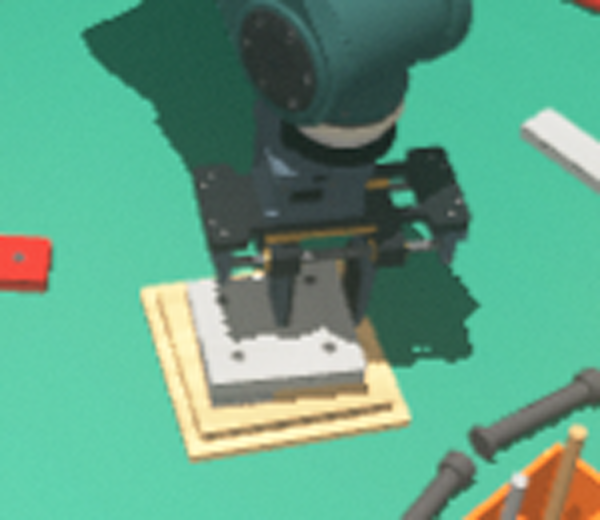

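b sits over a with edges lined up around crop (285,370). I'll lower the last ~3 mm.

Emit:
move_arm(targets=[[30, 0.01, 0, 0.03, 0, 0, 0], [30, 0.01, 0, 0.05, 0, 0, 0], [30, 0.01, 0, 0.05, 0, 0, 0]])

```text
clock: 8.38
ee_pos: [0.6011, 0.0008, 0.2282]
orientation: [-3.142, 0.0, 2.56]
contact_force: [-8.1, 0.6, 12.8]
gripper_width: 0.0444
gripper_force: 60.0
```

Emit:
move_arm(targets=[[62, 0, 0, -0.02, 0, 0, 0], [62, 0, 0, -0.02, 0, 0, 0], [62, 0, 0, -0.02, 0, 0, 0], [62, 0, 0, -0.5, 0, 0, 0], [62, 0, 0, -1.2, 0, 0, 0], [62, 0, 0, -1.8, 0, 0, 0], [62, 0, 0, -1.8, 0, 0, 0]])

```text
clock: 9.25
ee_pos: [0.6018, 0.0008, 0.3379]
orientation: [3.139, 0.004, 2.56]
contact_force: [0.1, -0.0, -0.2]
gripper_width: 0.062
gripper_force: 0.0
```

```bash
python3 go.py 570.6 -312.4 300 129.1
```

```text
t 9.25 p [601.8   0.8 337.9] rpy [179.86   0.23 146.67] F [ 0.1 -0.  -0.2] w 62.0
(570.6, -312.4, 300.0, 129.1) [-2.431 -4.648  0.63   0.035  0.042  3.515]
```

Emit:
move_arm(targets=[[75, -2.43, -4.65, 0.63, 0, 0, 3.51], [75, -2.43, -4.65, 0.63, 0, 0, 3.51], [75, -2.43, -4.65, 0.63, 0, 0, 3.51], [75, -2.43, -4.65, 0.63, 0, 0, 3.51], [75, -2.43, -4.65, 0.63, 0, 0, 3.51], [75, -2.43, -4.65, 0.63, 0, 0, 3.51], [75, -2.43, -4.65, 0.63, 0, 0, 3.51], [75, -2.43, -4.65, 0.63, 0, 0, 3.51], [75, -2.43, -4.65, 0.63, 0, 0, 3.51]])

```text
clock: 10.38
ee_pos: [0.5697, -0.3113, 0.2974]
orientation: [3.142, 0.0, 2.255]
contact_force: [-0.8, 0.1, 0.1]
gripper_width: 0.0751
gripper_force: 0.0
```

```bash
python3 go.py 570.6 -312.4 215 129.1; python3 - <<'E'
from h import *
for n,uv in(("top",(263,146)),("scene",(284,236))):
    p,d=camera(n);cv2.imwrite(f"pics/{n}1.png",p[:,:,::-1])
    print(n,[np.round(x,1) for x in holes(n,p,uv,.048,146.5,np.array([591,-31.2]))])
    if n=="scene":cv2.imwrite('pics/p2.png',cv2.resize(p[180:280,230:350],None,fx=5,fy=5,interpolation=cv2.INTER_CUBIC)[:,:,::-1])
E
```

```text
t 10.38 p [ 569.7 -311.3  297.4] rpy [180.    0.  129.2] F [-0.8  0.1  0.1] w 75.1
(570.6, -312.4, 215.0, 129.1) [-2.300e-02 -1.000e-03  1.374e+00  1.000e-03  0.000e+00  2.000e-02]
top [array([591.5, -32.5]), np.float64(146.7), np.float64(64.8), np.float64(64.8)]
scene [array([591.6, -31.9]), np.float64(146.5), np.float64(65.1), np.float64(64.7)]
```

View pics/p2.png

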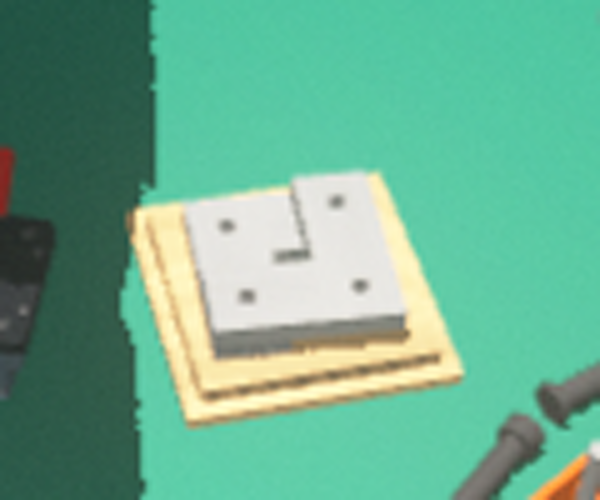

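b is placed within about 1 mm and 0.2° of a, with edges flush around crop (310,265). Now c.

Emit:
move_arm(targets=[[75, -0.02, 0, 0.8, 0, 0, 0.02], [75, -0.02, 0, 1.37, 0, 0, 0.02], [75, -0.02, 0, 1.37, 0, 0, 0.02], [75, -0.02, 0, 1.37, 0, 0, 0.02]])

```text
clock: 10.98
ee_pos: [0.5707, -0.3135, 0.2164]
orientation: [3.141, 0.001, 2.252]
contact_force: [-0.1, -0.1, -0.0]
gripper_width: 0.075
gripper_force: 0.0
```

```bash
python3 go.py 570.6 -312.4 193.7 129.1; python3 -c "
from h import *
p,d=camera('scene');cv2.imwrite('pics/g3.png',cv2.resize(p[220:340,140:280],None,fx=4,fy=4,interpolation=cv2.INTER_CUBIC)[:,:,::-1])"
```

```text
t 10.97 p [ 570.7 -313.5  216.4] rpy [1.7998e+02 7.0000e-02 1.2904e+02] F [-0.1 -0.1 -0. ] w 75.0
(570.6, -312.4, 193.7, 129.1) [ 0.016  0.009  0.379  0.005  0.013 -0.013]
```

View pics/g3.png

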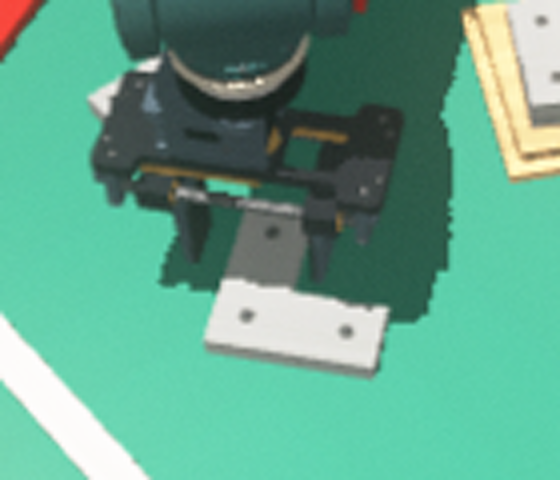

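The fingers straddle c's arm, around crop (260,240). I'm lowering, closing and lifting.

Emit:
move_arm(targets=[[75, 0.02, 0.01, 0.2, 0, 0, 0], [75, 0.02, 0.01, 0.38, 0, 0, 0], [75, 0.02, 0.01, 0.38, 0, 0, 0]])

```text
clock: 11.4
ee_pos: [0.5699, -0.312, 0.1916]
orientation: [-3.141, -0.0, 2.252]
contact_force: [-0.6, -0.0, -0.5]
gripper_width: 0.0746
gripper_force: 0.0
```

Emit:
move_arm(targets=[[30, 0, 0, 0, 0, 0, 0], [30, 0, 0, 0, 0, 0, 0], [30, 0, 0, 0, 0, 0, 0], [30, 0, 0, 0, 0, 0, 0]], newtons=60)

```text
clock: 11.9
ee_pos: [0.5699, -0.312, 0.1924]
orientation: [3.142, 0.0, 2.252]
contact_force: [0.4, 0.3, 0.4]
gripper_width: 0.0446
gripper_force: 60.0
```

Emit:
move_arm(targets=[[30, 0, 0, -0.2, 0, 0, 0], [30, 0, 0, -0.6, 0, 0, 0], [30, 0, 0, -1.2, 0, 0, 0], [30, 0, 0, -1.8, 0, 0, 0], [30, 0, 0, -1.8, 0, 0, 0], [30, 0, 0, -1.8, 0, 0, 0]])

```text
clock: 12.65
ee_pos: [0.5694, -0.3117, 0.2992]
orientation: [-3.141, -0.001, 2.252]
contact_force: [-0.4, 0.2, -6.7]
gripper_width: 0.0446
gripper_force: 60.0
```

```bash
python3 go.py 569.6 -5.2 300 56.5
```

```text
t 12.65 p [ 569.4 -311.7  299.2] rpy [-1.7997e+02 -8.0000e-02  1.2902e+02] F [-0.4  0.2 -6.7] w 44.6
(569.6, -5.2, 300.0, 56.5) [ 3.9670e+00  3.2190e+00 -9.0000e-03 -1.6000e-02 -1.0000e-02  1.4505e+01]
```

Emit:
move_arm(targets=[[30, 0.5, 0.4, 0, 0, 0, 1.8], [30, 1.0, 0.8, 0, 0, 0, 3.6], [30, 1.5, 1.2, 0, 0, 0, 5.4], [30, 2.0, 1.6, 0, 0, 0, 7.2], [30, 2.5, 2.0, 0, 0, 0, 9], [30, 3.0, 2.4, 0, 0, 0, 11], [30, 3.5, 2.8, 0, 0, 0, 13], [30, 3.97, 3.22, 0, 0, 0, 14.5], [30, 3.97, 3.22, 0, 0, 0, 14.5], [30, 3.97, 3.22, 0, 0, 0, 14.5]])

```text
clock: 13.9
ee_pos: [0.5697, -0.0055, 0.2992]
orientation: [-3.14, 0.001, 0.988]
contact_force: [-0.7, -0.4, -6.0]
gripper_width: 0.0444
gripper_force: 60.0
```

```bash
python3 go.py 570 -4.6 260 56.5
```

```text
t 13.9 p [569.7  -5.5 299.2] rpy [-1.7991e+02  6.0000e-02  5.6620e+01] F [-0.7 -0.4 -6. ] w 44.4
(570.0, -4.6, 260.0, 56.5) [ 0.016 -0.003  0.653 -0.017  0.011  0.023]
```

Emit:
move_arm(targets=[[30, 0.02, 0, 0.4, 0, 0, 0.02], [30, 0.02, 0, 0.7, 0, 0, 0.02], [30, 0.02, 0, 0.85, 0, 0, 0.02], [30, 0.02, 0, 0.93, 0, 0, 0.02], [30, 0.02, 0, 0.93, 0, 0, 0.02], [30, 0.02, 0, 0.93, 0, 0, 0.02]])

```text
clock: 14.65
ee_pos: [0.571, -0.0044, 0.245]
orientation: [3.141, -0.0, 0.985]
contact_force: [0.1, -0.1, -6.6]
gripper_width: 0.0445
gripper_force: 60.0
```

```bash
python3 go.py 570 -4.6 240.5 56.5
```

```text
t 14.65 p [571.   -4.4 245. ] rpy [ 1.7996e+02 -3.0000e-02  5.6420e+01] F [ 0.1 -0.1 -6.6] w 44.5
(570.0, -4.6, 240.5, 56.5) [-0.012 -0.011  0.076  0.008 -0.005 -0.015]
```

Emit:
move_arm(targets=[[30, -0.01, -0.01, 0.03, 0, 0, 0], [30, -0.01, -0.01, 0.06, 0, 0, 0], [30, -0.01, -0.01, 0.06, 0, 0, 0]])

```text
clock: 15.02
ee_pos: [0.5698, -0.0045, 0.2408]
orientation: [-3.141, 0.0, 0.985]
contact_force: [-0.9, -0.3, -5.4]
gripper_width: 0.0448
gripper_force: 60.0
```

Emit:
move_arm(targets=[[30, 0, 0, 0.015, 0, 0, 0], [30, 0, 0, 0.03, 0, 0, 0], [30, 0, 0, 0.03, 0, 0, 0]])

```text
clock: 15.4
ee_pos: [0.5701, -0.0045, 0.2403]
orientation: [-3.141, 0.0, 0.985]
contact_force: [-9.6, 0.9, 19.0]
gripper_width: 0.0444
gripper_force: 60.0
```

Contact is made. I'm releasing and retreating clear of the pile.

Emit:
move_arm(targets=[[62, 0, 0, -0.03, 0, 0, 0], [62, 0, 0, -0.03, 0, 0, 0], [62, 0, 0, -0.03, 0, 0, 0], [62, 0, 0, -0.5, 0, 0, 0], [62, 0, 0, -1.2, 0, 0, 0], [62, 0, 0, -2, 0, 0, 0]])

```text
clock: 16.15
ee_pos: [0.5697, -0.0045, 0.3599]
orientation: [-3.141, 0.001, 0.985]
contact_force: [-1.0, -0.2, -0.2]
gripper_width: 0.062
gripper_force: 0.0
```

```bash
python3 go.py 500 -350 380 30
```

```text
t 16.15 p [569.7  -4.5 359.9] rpy [-1.7994e+02  4.0000e-02  5.6420e+01] F [-1.  -0.2 -0.2] w 62.0
(500.0, -350.0, 380.0, 30.0) [-5.439  2.217 -0.334 -0.009  0.01   5.284]
```

Emit:
move_arm(targets=[[62, -5.44, 2.22, -0.33, 0, 0, 5.28], [62, -5.44, 2.22, -0.33, 0, 0, 5.28], [62, -5.44, 2.22, -0.33, 0, 0, 5.28], [62, -5.44, 2.22, -0.33, 0, 0, 5.28], [62, -5.44, 2.22, -0.33, 0, 0, 5.28], [62, -5.44, 2.22, -0.33, 0, 0, 5.28], [62, -5.44, 2.22, -0.33, 0, 0, 5.28], [62, -5.44, 2.22, -0.33, 0, 0, 5.28]])

```text
clock: 17.15
ee_pos: [0.5002, -0.3498, 0.3786]
orientation: [-3.141, 0.0, 0.524]
contact_force: [0.8, 0.8, -0.7]
gripper_width: 0.0617
gripper_force: 0.0
```

```bash
python3 - <<'E'
from h import *
for n in("top","scene"):
    p,d=camera(n)
    print(n,[np.round(x,1) for x in holes(n,p,0,.062,-33.5,np.array([591,-31.2]))])
    if n=="scene":cv2.imwrite('pics/p3.png',cv2.resize(p[180:280,230:350],None,fx=5,fy=5,interpolation=cv2.INTER_CUBIC)[:,:,::-1])
E
```

```text
top [array([591.3, -32. ]), np.float64(-33.5), np.float64(64.6), np.float64(65.4)]
scene [array([591.1, -31.5]), np.float64(-33.6), np.float64(64.8), np.float64(64.6)]
```

View pics/p3.png

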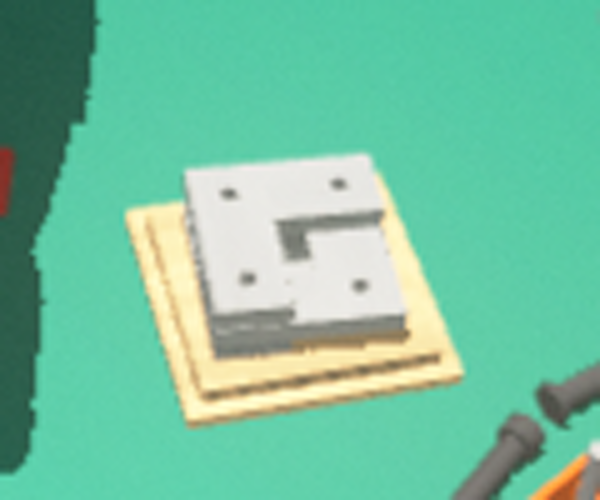

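The pile is flush and flat around crop (295,250), with the Ls alternating and the arm clear.

```bash
python3 -c "
from workcell import *
print(hand_in())"
```

```text
the job is handed in; nothing more can be done
None
```

The job is handed in at about 17 s: weight_b is half-turned on weight_a and weight_c half-turned back on weight_b, both within about 1 mm and 0.2° of the bottom weight by camera, with the arm clear.

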